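# Free the jammed centrifuge lid with the release probe

### The job

The centrifuge has lost power and its lid is locked. Take the release probe from its stand, feel lightly with its tip along the groove in the sloped front, under the lid's overhang, until it drops into the hidden release hole, and push it fully home so that the lid lifts open; do not pry the lid. Then put the probe back upright in its stand, and leave the other things as they are.

Things in the scene. Friction and masses are not known exactly. Their poses are not given: they have to be found in the camera images.
- centrifuge: small white bench centrifuge, 200 (x, depth) x 200 (y, width) x 144 mm high, fixed; origin under its centre on the worktop, -x is its front. Above a 60 mm high upright front face a panel slopes up and back, 27 degrees from level, to a low riser at the back; over both lies a flat grey lid with a low round dome
- lid_edge (a point): middle of the lower front edge of the lid, 113 mm above the worktop while shut. The lid is 176 mm wide and 21 mm thick there; its straight front edge overhangs the middle of the groove in the sloped panel, so that the groove cannot be entered from straight above, only with a probe that leans to the front. Along the panel's z from the groove about 12 mm are free beside it
- panel: the sloped front panel, a fixed part of the centrifuge. Origin: middle of the floor of its groove. z: out of the panel at right angles (27 degrees from vertical, leaning to the front), y: along the groove (level, the centrifuge's y), x: up the slope. The panel's surface lies at z = +9 mm
- groove (a point): middle of the groove's floor, same axes as the panel. The groove is 10 mm wide (x +-5), 80 mm long (y +-40) and 9 mm deep. Its dark floor is smooth but for one round release hole of 8 mm on the centre line, anywhere within 30 mm either side of the middle (differs from start to start, not reported); the hole goes along -z through the 5 mm floor plate
- release (a joint): the release bar under the hole, m: 0 = out, its face 6 mm below the groove floor; 0.006 = fully home, face 12 mm below the floor. It moves along the panel's -z under about 8 N and stays where it is pushed
- lid (a joint): lid hinge at the back, rad: 0 = shut and locked, 0.3 = fully popped up. It follows the release bar (0.05 rad per mm of bar travel) and stays there; its front edge rises about 50 mm
- stand: grey block 60 x 60 x 64 mm high, fixed on the worktop, with an upright 13 mm through hole in the middle (3 mm chamfer); origin under its centre
- probe: release probe, 129 mm long, 60 g, loose, at the start upright in the stand, tip down. Origin at the tip's end, z along the probe to the handle. Round-ended steel pin 5 mm thick from z = 0 to 44, 8 mm thick from 44 to 60, round flange 22 mm wide from 60 to 64 that rests on the stand's top (tip then 4 mm above the worktop), black square handle 18 x 18 mm, sides along x and y, from 64 to 126, small cap to 129
- probe_tip (a point): the end of the probe's tip (same point and axes as the probe's origin)
- petri_1: round clear petri dish, 61 mm wide, 15 mm high, a bystander near the front edge; origin under its centre
- folding_loupe: small folded metal loupe, 30 x 43 x 15 mm, a bystander to the right; origin under its centre
- specimen_jar: round lidded specimen jar, 56 mm wide, 72 mm high, a bystander behind the stand; origin under its centre
Mind the look-alikes: they are no part of the job. What is shaped like the probe but yellow is not meant. Leave any turquoise look-alike of the stand alone.

How it is judged:
On the way, in this order (a step that is already met when the one before it is completed fails the run):
1. the probe's tip has dropped into the release hole (more than 3 mm below the groove floor) with the lid still shut (z of probe_tip in the frame of panel below -0.003 m and distance between probe_tip and panel below 0.045 m and value of joint lid below 0.1 rad), for 0.05 s.
2. the probe's tip has pushed the release home and the lid has lifted (z of probe_tip in the frame of panel below -0.009 m and distance between probe_tip and panel below 0.045 m and value of joint lid above 0.24 rad), for 0.1 s.
At the end, for the whole second after the job is handed in: the lid stands open by more than 0.24 rad and the probe is back at rest in its stand: upright within 0.1 rad, tip within 8 mm of the stand's axis, its flange within 4 mm of the stand's top (value of joint lid above 0.24 rad and horizontal distance between probe and stand below 0.008 m and z of probe in the frame of stand below 0.008 m and angle between probe's own z axis and vertical below 0.1 rad and linear speed of probe below 0.02 m/s); the robot touches nothing.
It fails at once if the probe is forced against the centrifuge with more than 40 N (contact force between probe and centrifuge above 40 N).
It fails at once if a bystander (petri dish, loupe, jar) is moved by more than 20 mm (distance of any of petri_1, folding_loupe, specimen_jar from where it was at the start of the episode above 0.02 m).
It also fails if it takes over 67 s, if anything falls off the work surface, if the arm or the gripper's body presses on something with over 40 N, if the wrist force passes 120 N, or if a joint passes its speed limit or range.

### The arm

A 6-joint arm with a two-finger parallel gripper is mounted at the origin on a cart in front of the work surface, level with it; the furniture and walls round the work are solid. World frame = base frame: x ahead of the robot, y to its left, z up, the work surface at z = 0. Lengths are in m, angles in rad, forces in N, time in s.
With the tool pointing down it reaches from about 0.3 to 0.95 m from the base axis. Payload 3.1 kg.
Tool frame: the origin (TCP) lies on the centre line of the jaws, within the pads' length; the fingertips stand r.tips_ahead ahead of it and the grasp point (between the pads) lies 5 mm behind it (r.tips_ahead is the distance from the TCP to the fingertips, in m); z points along the fingers, y is the line along which they close (so a half turn about z gives the same grasp; the last joint's range is limited). The gripper opens to 85 mm and grips with 20 to 120 N. Pads are 22 mm wide; open, the fingers measure 114 mm over their backs; the gripper's body (76 mm by 85 mm) begins 54 mm behind the grasp point. The pads swing forward as they close: fully open they stand 13 mm farther back than shut.
Start: joints at [-1.374, 0.308, 1.634, -0, 1.2, -0.07], TCP at [0.165, -0.603, 0.214] pointing down, gripper open.
Joint ranges: [-3.06, 3.06], [-0.79, 1.96], [0.05, 2.63], [-1.19, 4.34], [0.05, 2.64], [-2.94, 2.94]. Speed limits (rad/s): [2.79, 2.79, 3.14, 3.14, 3.14, 3.14].

### API

Orientations are given as a unit quaternion [x, y, z, w].
In Python, from station import r gives the robot as it stands.
- The arm moves only by the tool move_arm, never from a script. Its argument "targets" is a list of rows, each a list of 7 numbers: the shift along the tool's x, y, z in units of 25 mm (1.0 is 25 mm), then the turn, a rotation vector about the tool's x, y, z in units of 6 degrees (1.0 is 6 degrees), then the finger opening in mm, from 0 to 85.4. In form: [[x, y, z, ax, ay, az, claw], ...]. A call has 1 to 5 rows; each row shifts and turns the commanded pose from where the row before left it, along the tool's axes as they then stand; what a row does not reach is not made up. A row lasts 1/10 s, in which the tool goes at most 50 mm and 8.59 degrees, less where a joint would pass 70% of its speed; a pose out of reach is approached as far as the arm can. A call is refused whole if a number of a shift passes 1 or a number of a turn 1, either way. A call with a gripper value outside its range is refused whole. The fingers move at their own pace and stop on an object; "force" is the grip in N (left out, the last holds). Time passes only in rows, so rows that do not move let the fingers close. It gives the time, the measured TCP pose, the force, the opening and the grip force at its end, in the units of the state.
- r.state(): the state, without advancing time (a new reading comes with each control period).
- r.camera(name): name is "scene" or "top" or "wrist"; returns the picture (480x640x3 uint8, red, green, blue); there is no depth.
- r.camera_model(name): a dict with "K" (3x3 intrinsics, pixels), "k1" (the pictures are not rectified: a ray, as slopes to the right and down, at radius r is drawn at 1 + k1 r^2 times it, then the intrinsics apply), "R" (3x3) and "t" (3): a world point X has camera coordinates R X + t; the wrist camera has in their place "mount" (4x4, takes a point from camera to tool coordinates, whose origin is the TCP and whose axes are the flange's). Camera axes: x right, y down, z forward; pixel columns grow to the right and rows downward; lengths in m; the calibration is good to about 2 mm. A picture is of the moment at which its call begins: read the wrist's pose just before it. camera_model takes no time and is no camera call.
- r.job_done(): hands the job in; it is judged then, once.
Trained networks look in the newest picture that a camera, given by its name, has taken for a name from the list of things; names that differ only in an ending like _2 or _b are one class to them, and where a whole thing is asked for, a point or a joint stands for the part that bears it (a point fixed in the world has none). Each returns a list of dicts, best first, with "score" (0 to 1); they miss things now and then, are a little off and sometimes report something else, mostly with a low value. They report only what shows in the picture. A call takes as long as a camera call. They do not tell look-alikes from the thing itself.
- r.silhouettes(query, camera): "pixels" (480x640 bool, what is visible of it) and "location" ([column, row] in pixels, amid what is visible of it).
The state is a dict: "time": time; "qpos": joint angles; "joint_velocities": joint speeds; "effort": joint torques, N m; "tcp_pos": TCP position; "tool_rot": TCP orientation; "wrist_force": force on the tool from outside, world axes, zero at the start; "wrist_torque": the same for the moment, N m; "opening": finger opening in m; "grasp_force": force on a finger pad.
Only numpy, scipy, OpenCV 4.12 (cv2) and the standard library are available. Lean on these libraries where they do the work, as an engineer would, in place of code of your own. Each camera call takes 0.05 s, during which the arm holds its last target. There are 200 camera calls.

## Working session

There is one attempt and no reset: what is moved stays moved. The work goes in short steps, Python scripts to look and compute and a tool call to move; the robot and the scene stay as the last step left them, time stands still between calls to the robot, and variables do not carry over. Pictures are saved under pics/ and viewed, at most 10 in all, crops included, and the job is handed in when it is done.

Besides the shell and the picture viewer there is one more tool, called after "Call:" as name(argument=value, ...), one argument or row to a line, values as JSON. move_arm: Moves the arm, as the interface text tells. Its arguments: {"type":"object","properties":{"targets":{"type":"array"},"force":{"type":"number"}},"required":["targets"]}

```bash
mkdir -p pics; ls
cat > h.py <<'E'
import numpy as np, cv2
from station import r
from scipy.spatial.transform import Rotation as Ro
def snap(n,f):
    im=r.camera(n); cv2.imwrite('pics/'+f,im[:,:,::-1]); return im
def cam(n,st=None):
    m=r.camera_model(n); K=np.array(m['K']);k1=m['k1']
    if 'mount' in m:
        st=st or r.state(); M=np.array(m['mount']); Rt=Ro.from_quat(st['tool_rot']).as_matrix()
        Rc=Rt@M[:3,:3]; c=Rt@M[:3,3]+np.array(st['tcp_pos'])
        return K,k1,Rc.T,-Rc.T@c
    return K,k1,np.array(m['R']),np.array(m['t'])
def ray(C,px):
    K,k1,R,t=C; u=np.linalg.solve(K,[px[0],px[1],1])[:2]; p=u.copy()
    for _ in range(20): p=u/(1+k1*(p@p))
    d=R.T@np.array([p[0],p[1],1]); return -R.T@t,d/np.linalg.norm(d)
def atz(C,px,z):
    o,d=ray(C,px); return o+d*(z-o[2])/d[2]
def proj(C,X):
    K,k1,R,t=C; c=R@np.array(X)+t; p=c[:2]/c[2]; p=p*(1+k1*(p@p)); return K[:2,:2]@p+K[:2,2]
E
python3 - <<'E'
from h import *
a=snap('scene','s.png');b=snap('top','t.png')
print(r.state(), r.tips_ahead)
for n in('scene','top'): print(n,r.camera_model(n))
print(r.camera_model('wrist'))
for n in ('scene','top'):
    for q in ('probe','stand','centrifuge','lid','groove','petri_1','folding_loupe','specimen_jar'):
        try: print(n,q,[(round(s['score'],2),np.round(s['location']),int(s['pixels'].sum())) for s in r.silhouettes(q,n)])
        except Exception as e: print(q,e)
E
```

```text
pics
{'time': 0.1, 'qpos': array([-1.37371381e+00,  3.08924488e-01,  1.63506260e+00, -1.34798333e-05,
        1.19974693e+00, -6.97077322e-02]), 'joint_velocities': array([-0.00139373, -0.00174333, -0.00329257, -0.00062451,  0.00077697,
        0.00028225]), 'effort': array([-2.41147791e-04, -4.16407442e+01, -2.77644593e+01, -4.20531228e-05,
        4.02832869e-03,  1.03041731e-05]), 'tcp_pos': array([ 0.16458083, -0.60211221,  0.21255631]), 'tool_rot': array([ 9.91115162e-01,  1.33002217e-01, -7.44087721e-05, -1.06811201e-03]), 'wrist_force': array([-0.2399966 , -0.26700804,  0.21804507]), 'wrist_torque': array([-0.01605442, -0.03293155, -0.00285529]), 'grasp_force': 0.0, 'opening': 0.08565511491093364} 0.014
scene {'K': array([[505.43223116,   0.        , 323.57975652],
       [  0.        , 505.43223116, 240.06918995],
       [  0.        ,   0.        ,   1.        ]]), 'k1': -0.1328287758629419, 'R': array([[ 5.48719507e-01, -8.36006394e-01, -4.59451260e-04],
       [-4.36926352e-01, -2.86311485e-01, -8.52713960e-01],
       [ 7.12742776e-01,  4.68101530e-01, -5.22377921e-01]]),
[... 1451 characters left out ...]
rray([441., 346.]), 321)]
scene specimen_jar [(0.89, array([384., 267.]), 695)]
top probe [(0.46, array([400., 278.]), 97), (0.45, array([389., 320.]), 102), (0.22, array([392., 281.]), 671)]
top stand [(0.89, array([339., 259.]), 672), (0.81, array([390., 281.]), 653)]
top centrifuge [(0.92, array([213., 192.]), 8708), (0.53, array([454., 281.]), 210)]
top lid [(0.79, array([205., 187.]), 6085), (0.53, array([398., 277.]), 77)]
top groove [(0.92, array([230., 225.]), 1579)]
top petri_1 [(0.97, array([262., 308.]), 558)]
top folding_loupe [(0.67, array([458., 280.]), 202), (0.57, array([231., 225.]), 1736)]
top specimen_jar [(0.6, array([366., 212.]), 476), (0.33, array([231., 224.]), 1617)]
```

Run:
```python
import cv2
s=cv2.imread('pics/s.png')[130:390,200:500];t=cv2.imread('pics/t.png')[130:360,140:490]
cv2.imwrite('pics/s2.png',cv2.resize(s,None,fx=2.3,fy=2.3,interpolation=3));cv2.imwrite('pics/t2.png',cv2.resize(t,None,fx=2.2,fy=2.2,interpolation=3))
```

```text
(no output)
```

View pics/s2.png

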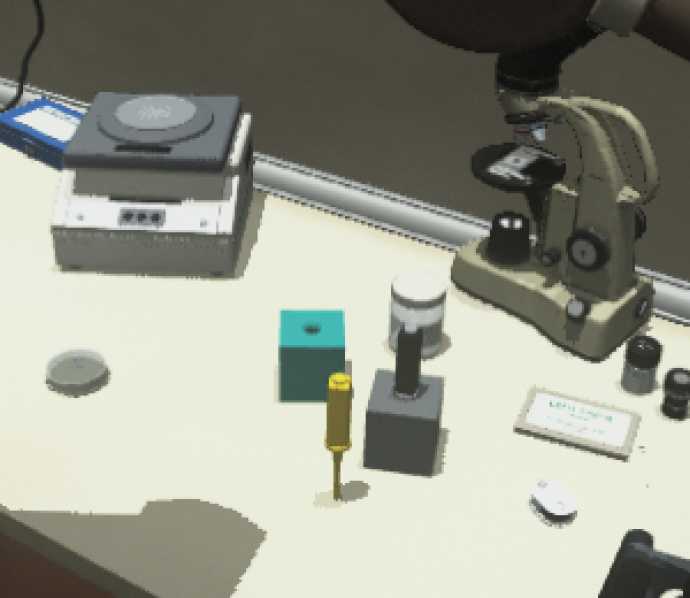

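View pics/t2.png

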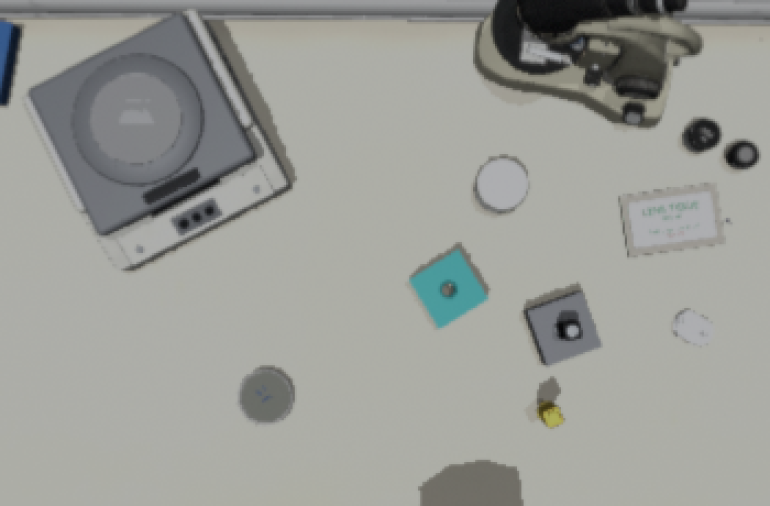

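The scene view shows the grey stand with the black probe at about (404,420) in the crop. The yellow decoy stands in front of it, the turquoise block is to the left, and the centrifuge is at upper left. The top view shows the centrifuge turned about 27°, with its front facing lower right and the dark groove strip at about (185,197), just under the lid edge.

Run:
```python
from h import *
T=cam('top');S=cam('scene')
f=lambda u,v:(140+u/2.2,130+v/2.2); g=lambda u,v:(200+u/2.3,130+v/2.3)
P=lambda n,l,z,C,k:print(n,[np.round(atz(C,k(*p),z)[:2],3).tolist() for p in l])
P('stand top T',[(526,309),(581,286),(602,347),(545,364)],.064,T,f)
P('stand top S',[(379,371),(443,382),(434,415),(367,407)],.064,S,g)
P('probe cap T',[(571,330)],.133,T,f)
P('probe cap S',[(410,330)],.131,S,g)
P('yellow T',[(549,413)],.129,T,f);P('yellow foot S',[(337,497)],.0,S,g)
P('cent front z60 T',[(125,270),(292,183)],.060,T,f)
P('lid top T',[(103,236),(257,157),(190,10),(28,93)],.134,T,f)
P('lid front low edge S',[(65,165),(222,170)],.113,S,g)
P('lid top S',[(65,150),(224,155),(241,97),(100,93)],.134,S,g)
P('front z60 S',[(53,232),(233,240)],.06,S,g)
P('petri',[(267,395)],.015,T,f);P('jar',[(502,184)],.072,T,f)
P('turq',[(448,289)],.064,T,f)
```

```text
stand top T [[0.532, -0.219], [0.556, -0.275], [0.494, -0.297], [0.476, -0.239]]
stand top S [[0.527, -0.225], [0.543, -0.279], [0.499, -0.293], [0.477, -0.241]]
probe cap T [[0.513, -0.257]]
probe cap S [[0.511, -0.26]]
yellow T [[0.432, -0.237]]
yellow foot S [[0.429, -0.243]]
cent front z60 T [[0.565, 0.197], [0.658, 0.024]]
lid top T [[0.598, 0.203], [0.678, 0.052], [0.823, 0.122], [0.738, 0.282]]
lid front low edge S [[0.602, 0.208], [0.685, 0.058]]
lid top S [[0.599, 0.202], [0.682, 0.052], [0.815, 0.124], [0.734, 0.271]]
front z60 S [[0.553, 0.187], [0.645, 0.016]]
petri [[0.435, 0.051]]
jar [[0.659, -0.192]]
turq [[0.551, -0.139]]
```

Call:
move_arm(
  targets=[
    [1,-0.43,0,0,0,-0.5,85],
    [1,-0.43,0,0,0,-0.5,85],
    [1,-0.43,0,0,0,0,85],
    [1,-0.43,0,0,0,0,85],
    [1,-0.43,0,0,0,0,85],
  ],
)

```text
time: 1.4
tcp_pos: [0.2652, -0.5099, 0.2138]
tool_rot: [0.983, 0.185, 0.0, 0.0]
wrist_force: [-0.1, -0.9, 0.5]
opening: 0.0852
grasp_force: 0.0
```

Call:
move_arm(
  targets=[
    [1,-0.43,0,0,0,0,85],
    [1,-0.43,0,0,0,0,85],
    [1,-0.43,0,0,0,0,85],
    [1,-0.43,0,0,0,0,85],
    [1,-0.43,0,0,0,0,85],
  ],
)

```text
time: 1.9
tcp_pos: [0.3623, -0.4144, 0.2138]
tool_rot: [0.983, 0.185, 0.0, 0.0]
wrist_force: [0.7, -0.0, 0.3]
opening: 0.0849
grasp_force: 0.0
```

Call:
move_arm(
  targets=[
    [1,-0.43,0,0,0,0,85],
    [1,-0.43,0,0,0,0,85],
    [1,-0.43,0,0,0,0,85],
    [1,-0.43,0,0,0,0,85],
    [1,-0.43,0,0,0,0,85],
  ],
)

```text
time: 2.4
tcp_pos: [0.4593, -0.3189, 0.2138]
tool_rot: [0.983, 0.185, 0.0, 0.0]
wrist_force: [-0.2, -0.3, -0.6]
opening: 0.0847
grasp_force: 0.0
```

Call:
move_arm(
  targets=[
    [1,-0.43,0,0,0,0,85],
    [1,-0.43,0,0,0,0,85],
    [0.9,-0.43,0,0,0,0,85],
    [0,0,0,0,0,0,85],
    [0,0,0,0,0,0,85],
  ],
)

```text
time: 2.9
tcp_pos: [0.5144, -0.2631, 0.2136]
tool_rot: [0.983, 0.185, -0.0, 0.0]
wrist_force: [-0.1, 0.2, 0.1]
opening: 0.085
grasp_force: 0.0
```

Run:
```python
from h import *
st=r.state(); im=snap('wrist','w1.png'); C=cam('wrist',st)
for q in('probe','stand'):
    for s in r.silhouettes(q,'wrist'):
        m=s['pixels'].astype(np.uint8); c=max(cv2.findContours(m,0,2)[0],key=cv2.contourArea)
        print(q,round(s['score'],2),s['location'],m.sum(),cv2.minAreaRect(c),np.round(atz(C,s['location'],.064),4))
print(proj(C,[.513,-.258,.133]),proj(C,[.513,-.258,.064]))
cv2.imwrite('pics/w1c.png',cv2.resize(im[100:440,140:540,::-1],None,fx=1.7,fy=1.7,interpolation=3))
```

```text
probe 0.96 [315.3, 228.6] 886 ((315.6143493652344, 227.7137451171875), (24.1070499420166, 40.191654205322266), 6.842772960662842) [ 0.505  -0.2617  0.064 ]
probe 0.85 [264.1, 304.5] 1242 ((265.0882568359375, 297.6470642089844), (25.70877456665039, 67.66743469238281), 14.03624439239502) [ 0.4118 -0.2418  0.064 ]
stand 0.95 [317.5, 205.7] 3505 ((316.0, 213.5), (69.0, 64.0), 90.0) [ 0.5263 -0.2557  0.064 ]
stand 0.76 [213.2, 128.0] 5892 ((209.57528686523438, 127.3637466430664), (74.0185775756836, 85.66839599609375), 78.31063079833984) [ 0.5572 -0.1459  0.064 ]
[312.93657424 240.05302703] [314.69272711 219.56104215]
```

View pics/w1c.png

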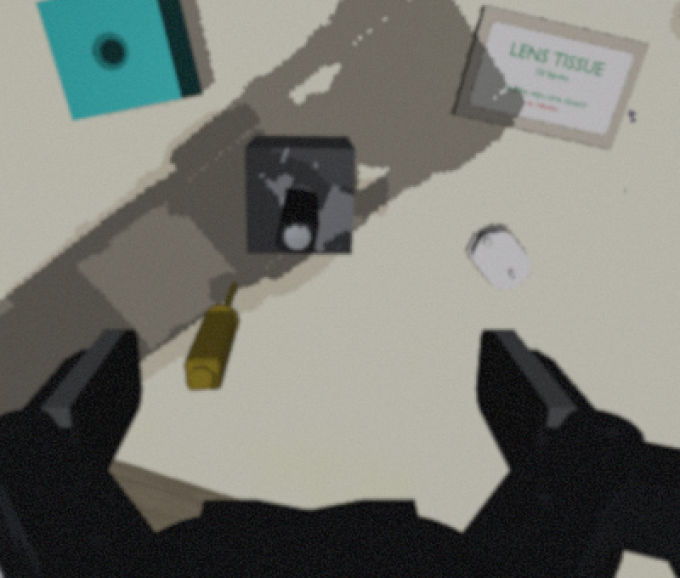

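The wrist view shows the stand square to the tool, with its top face centred at about (316,218) full-frame and the probe cap at about (314.7,238.8). The yellow decoy at (210,345) in the crop lies outside the finger line.

Run:
```python
from h import *
st=r.state(); C=cam('wrist',st); Rt=Ro.from_quat(st['tool_rot']).as_matrix(); p=np.array(st['tcp_pos'])
for px,z in(((316.3,217.9),.064),((314.7,238.8),.133),((265,312),.129)):
    X=atz(C,px,z); print(X.round(4),'tool',(Rt.T@(X-p)).round(4))
print(Ro.from_quat(st['tool_rot']).as_euler('xyz',degrees=True))
```

```text
[ 0.5144 -0.2597  0.064 ] tool [ 0.0023 -0.0038  0.1496]
[ 0.5137 -0.2598  0.133 ] tool [ 0.0016 -0.004   0.0806]
[ 0.4406 -0.2446  0.129 ] tool [-0.0611 -0.0446  0.0847]
[1.79995462e+02 2.71870140e-02 2.12358243e+01]
```

Call:
move_arm(
  targets=[
    [0.08,-0.16,1,0,0,0,60],
    [0,0,1,0,0,0,50],
    [0,0,1,0,0,0,50],
    [0,0,1,0,0,0,50],
    [0,0,0.54,0,0,0,50],
  ],
)

```text
time: 3.55
tcp_pos: [0.5127, -0.2589, 0.0979]
tool_rot: [0.983, 0.184, -0.001, -0.001]
wrist_force: [-0.3, 0.2, 0.0]
opening: 0.0503
grasp_force: 0.0
```

Call:
move_arm(
  force=40,
  targets=[
    [0,0,0,0,0,0,30],
    [0,0,0,0,0,0,5],
    [0,0,0,0,0,0,5],
    [0,0,0,0,0,0,5],
    [0,0,0,0,0,0,5],
  ],
)

```text
time: 4.05
tcp_pos: [0.5155, -0.2593, 0.1013]
tool_rot: [0.983, 0.185, 0.001, 0.001]
wrist_force: [0.8, 0.6, 2.0]
opening: 0.0166
grasp_force: 42.5
```

Call:
move_arm(
  force=60,
  targets=[
    [0,0,0,0,0,0,5],
    [0,0,0,0,0,0,5],
  ],
)

```text
time: 4.25
tcp_pos: [0.5156, -0.2592, 0.1013]
tool_rot: [0.983, 0.185, 0.001, 0.001]
wrist_force: [-0.3, -0.4, 4.7]
opening: 0.0157
grasp_force: 62.0
```

Call:
move_arm(
  targets=[
    [0,0,-0.6,0,0,0,5],
    [0,0,-1,0,0,0,5],
    [0,0,-1,0,0,0,5],
    [0,0,-1,0,0,0,5],
    [0,0,-1,0,0,0,5],
  ],
)

```text
time: 4.75
tcp_pos: [0.5144, -0.2586, 0.2167]
tool_rot: [0.983, 0.185, -0.0, -0.0]
wrist_force: [0.3, -0.4, 0.0]
opening: 0.0161
grasp_force: 61.5
```

Call:
move_arm(
  targets=[
    [0,0,-0.4,0,0,-0.6,5],
    [0,0,0,0,0,-0.53,5],
    [0.55,-0.95,0,0,0,0,5],
    [0.55,-0.95,0,0,0,0,5],
    [0.55,-0.95,0,0,0,0,5],
  ],
)

```text
time: 5.25
tcp_pos: [0.5173, -0.1758, 0.2257]
tool_rot: [0.97, 0.242, 0.0, -0.0]
wrist_force: [-0.0, 0.3, -0.4]
opening: 0.0159
grasp_force: 61.5
```

Call:
move_arm(
  targets=[
    [0.55,-0.95,0,0,0,0,5],
    [0.55,-0.95,0,0,0,0,5],
    [0.55,-0.95,0,0,0,0,5],
    [0.55,-0.95,0,0,0,0,5],
    [0.55,-0.95,0,0,0,0,5],
  ],
)

```text
time: 5.75
tcp_pos: [0.5221, -0.0383, 0.2258]
tool_rot: [0.97, 0.242, 0.0, 0.0]
wrist_force: [0.7, 0.2, -1.6]
opening: 0.0162
grasp_force: 61.5
```

Call:
move_arm(
  targets=[
    [0.55,-0.95,0,0,0,0,5],
    [0.55,-0.95,0,0,0,0,5],
    [0.6,-0.9,0,0,0,0,5],
    [0.6,-0.9,0,0,0,0,5],
    [0,0,0,0,0,0,5],
  ],
)

```text
time: 6.25
tcp_pos: [0.5295, 0.0721, 0.2258]
tool_rot: [0.97, 0.244, 0.0, -0.001]
wrist_force: [-0.7, -0.2, -0.6]
opening: 0.0162
grasp_force: 61.5
```

Call:
move_arm(
  targets=[
    [0,0,0,0,1,0,5],
    [0,0,0,0,1,0,5],
    [0,0,0,0,1,0,5],
    [0,0,0,0,1,0,5],
    [0,0,0,0,1,0,5],
  ],
)

```text
time: 6.75
tcp_pos: [0.5295, 0.0686, 0.2261]
tool_rot: [0.936, 0.234, 0.253, -0.062]
wrist_force: [0.8, 0.9, -1.1]
opening: 0.0161
grasp_force: 61.6
```

Call:
move_arm(
  targets=[
    [0,0,0,0,1,0,5],
    [0,0,0,0,1,0,5],
    [0,0,0,0,1,0,5],
    [0,0,0,0,0.67,0,5],
    [0,0,0,0,0,0,5],
  ],
)

```text
time: 7.25
tcp_pos: [0.5267, 0.0702, 0.2223]
tool_rot: [0.88, 0.219, 0.409, -0.106]
wrist_force: [-0.4, -0.0, -1.8]
opening: 0.0157
grasp_force: 61.6
```

Call:
move_arm(
  targets=[
    [-0.9,0,0.6,0,0,0,5],
    [-0.9,0,0.7,0,0,0,5],
    [-0.9,0,0.7,0,0,0,5],
    [0,0,0,0,0,0,5],
    [0,0,0,0,0,0,5],
  ],
)

```text
time: 7.75
tcp_pos: [0.5253, 0.069, 0.1414]
tool_rot: [0.879, 0.221, 0.41, -0.106]
wrist_force: [0.2, 0.3, -0.3]
opening: 0.0163
grasp_force: 61.6
```

Run:
```python
from h import *
st=r.state(); im=snap('wrist','w2.png'); C=cam('wrist',st); print(st['tcp_pos'],Ro.from_quat(st['tool_rot']).as_matrix().round(3))
for q in('groove','lid','probe'):
    for s in r.silhouettes(q,'wrist'):
        print(q,round(s['score'],2),s['location'],s['pixels'].sum())
cv2.imwrite('pics/w2c.png',cv2.resize(im[60:360,120:520,::-1],None,fx=2,fy=2,interpolation=3))
```

```text
[0.52528411 0.06895844 0.14135252] [[ 0.566  0.475  0.674]
 [ 0.301 -0.88   0.367]
 [ 0.767 -0.005 -0.641]]
groove 0.91 [321.8, 188.0] 16869
lid 0.9 [320.8, 92.4] 24349
lid 0.52 [323.3, 293.5] 2934
probe 0.59 [320.0, 288.1] 2976
probe 0.29 [320.8, 190.7] 17072
```

View pics/w2c.png

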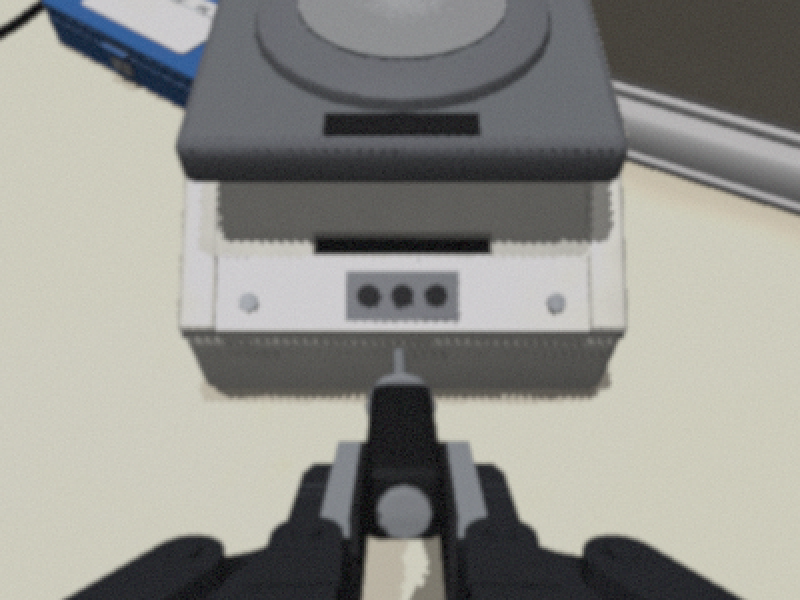

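The wrist view shows the panel square to the tool. In the crop the groove strip spans columns 316–491 and rows 237–253, the panel's front edge is at row 330, and the lid's lower edge is at row 180. The tip is at (400,350).

Run:
```python
from h import *
st=r.state(); C=cam('wrist',st); Rt=Ro.from_quat(st['tool_rot']).as_matrix(); p=np.array(st['tcp_pos'])
f=lambda u,v:(120+u/2,60+v/2)
a=atz(C,f(181,331),.06);b=atz(C,f(625,331),.06);print('front',a,b,np.linalg.norm(a-b))
y=(a-b)/np.linalg.norm(a-b);yaw=np.degrees(np.arctan2(-y[0],y[1]));print('yaw',yaw)
for z in(.113,):
  l=atz(C,f(181,180),z);q=atz(C,f(625,180),z);print('lid',l,q,np.linalg.norm(l-q),(l+q)/2)
F=np.cross(y,[0,0,1]);t=np.radians(27)
n=-F*np.sin(t)+np.array([0,0,np.cos(t)]);xs=F*np.cos(t)+np.array([0,0,np.sin(t)])
m=(a+b)/2
def onp(px,off):
    o,d=ray(C,px);return o+d*(((m+n*off-o)@n)/(d@n))
for px in((316,253),(491,253),(316,237),(491,237),(403,253),(403,237)):
    X=onp(f(*px),0);X2=onp(f(*px),-.009);print(px,X.round(4),'slope',((X-m)@xs).round(4),((X-m)@y).round(4),'floor',((X2-m)@xs).round(4))
print('lid slope coords',((l+q)/2-m)@xs,((l+q)/2-m)@n)
Z=Rt[:,2];X=Rt[:,0]
tip=p+.0973*Z; print('tip',tip,'proj',proj(C,tip),'obs',f(399,350))
# dark profile
im=cv2.imread('pics/w2.png',0); print(im[172:192,300].tolist(),im[172:192,322].tolist(),im[172:192,345].tolist())
for row in (180,182,184): print(row,im[row,270:375].tolist())
```

```text
front [0.56766167 0.20103056 0.06      ] [0.66069586 0.02786639 0.06      ] 0.19657362536531686
yaw 28.24736263019396
lid [0.60428714 0.21209729 0.113     ] [0.69007019 0.05221882 0.113     ] 0.18143829489185676 [0.64717867 0.13215805 0.113     ]
(316, 253) [0.6236 0.1639 0.0761] slope 0.0356 0.0391 floor 0.0382
(491, 253) [0.6608 0.0945 0.0761] slope 0.0355 -0.0396 floor 0.0381
(316, 237) [0.6294 0.1671 0.0795] slope 0.043 0.0392 floor 0.0458
(491, 237) [0.6667 0.0976 0.0795] slope 0.043 -0.0397 floor 0.0458
(403, 253) [0.6421 0.1294 0.0761] slope 0.0356 -0.0 floor 0.0382
(403, 237) [0.6479 0.1325 0.0795] slope 0.043 -0.0 floor 0.0458
lid slope coords 0.057431120168138984 0.030220673275981543
tip [0.59223942 0.10404751 0.08112852] proj [319.84640449 234.2119516 ] obs (319.5, 235.0)
[94, 92, 96, 85, 79, 61, 55, 43, 17, 22, 16, 21, 15, 40, 90, 156, 191, 204, 206, 205] [91, 96, 94, 89, 78, 70, 54, 38, 20, 12, 21, 21, 22, 38, 96, 155, 193, 205, 206, 206] [96, 91, 92, 86, 77, 65, 59, 38, 35, 26, 12, 21, 19, 36, 96, 154, 190, 203, 203, 205]
180 [115, 129, 146, 148, 123, 97, 81, 59, 38, 22
[... 564 characters left out ...]
 22, 18, 18, 12, 23, 18, 16, 15, 17, 24, 24, 21, 13, 16, 20, 20, 17, 14, 17, 17, 17, 21, 23, 8, 20, 18, 9, 22, 19, 17, 26, 17, 12, 9, 12, 26, 10, 14, 9, 11, 16, 24, 14, 7, 30, 26, 20, 20, 18, 20, 25, 15, 23, 65, 115, 156, 168, 177, 182, 177, 173, 166, 174, 181]
184 [197, 198, 197, 196, 196, 182, 149, 95, 44, 24, 12, 23, 21, 21, 20, 21, 21, 16, 14, 14, 21, 17, 22, 16, 24, 14, 18, 22, 12, 16, 15, 19, 20, 17, 23, 24, 18, 25, 25, 15, 20, 21, 13, 19, 15, 21, 21, 19, 15, 15, 26, 19, 22, 26, 15, 20, 7, 20, 19, 22, 19, 16, 22, 11, 18, 9, 10, 24, 22, 24, 23, 17, 22, 20, 23, 19, 12, 21, 20, 5, 15, 21, 21, 20, 14, 18, 22, 18, 16, 23, 18, 25, 22, 31, 68, 119, 163, 182, 185, 185, 185, 185, 183, 182, 182]
```

```bash
cat >> h.py <<'E'
t27=np.radians(27); yw=np.radians(28.25)
F=np.array([np.cos(yw),np.sin(yw),0]); PY=np.array([-F[1],F[0],0])
PN=-F*np.sin(t27)+np.array([0,0,np.cos(t27)]); PX=F*np.cos(t27)+np.array([0,0,np.sin(t27)])
M=np.array([.61418,.11445,.06]); G=M+.0407*PX-.009*PN; L=.0973
def where(st=None):
    st=st or r.state(); Rt=Ro.from_quat(st['tool_rot']).as_matrix(); tip=np.array(st['tcp_pos'])+L*Rt[:,2]
    d=tip-G; return Rt,tip,np.array([d@PX,d@PY,d@PN])
E
python3 - <<'E'
from h import *
Rt,tip,c=where(); print('G',G,'tip panel',c.round(4))
for tgt in([-.02,0,.03],[0,0,.014]):
    X=G+PX*tgt[0]+PY*tgt[1]+PN*tgt[2]; print((Rt.T@(X-tip)/.025).round(2))
E
```

```text
G [0.64972384 0.13354839 0.07045835] tip panel [-0.0527  0.0012  0.0388]
[1.06 0.05 0.84]
[1.54 0.05 1.75]
```

Call:
move_arm(
  targets=[
    [0.5,0.03,0.4,0,0,0,5],
    [0.5,0.02,0.4,0,0,0,5],
    [0.3,0,0.5,0,0,0,5],
    [0.2,0,0.4,0,0,0,5],
    [0,0,0,0,0,0,5],
  ],
)

```text
time: 8.45
tcp_pos: [0.5767, 0.095, 0.1437]
tool_rot: [0.878, 0.221, 0.411, -0.105]
wrist_force: [-0.2, -0.2, -2.1]
opening: 0.0162
grasp_force: 61.6
```

Run:
```python
from h import *
st=r.state(); Rt,tip,c=where(st); im=snap('wrist','w3.png'); C=cam('wrist',st)
print(c.round(4),st['wrist_force'],proj(C,tip))
for X in(0,0,.009),(-.005,.04,.009),(-.005,-.04,.009),(.005,0,0): print(X,proj(C,G+PX*X[0]+PY*X[1]+PN*X[2]))
cv2.imwrite('pics/w3c.png',cv2.resize(im[160:300,230:410,::-1],None,fx=4,fy=4,interpolation=3))
```

```text
[-0.0019  0.001   0.0134] [-0.18021742 -0.20729062 -2.13249989] [319.84534153 234.21564362]
(0, 0, 0.009) [321.08902059 232.60652817]
(-0.005, 0.04, 0.009) [271.43846931 238.76931976]
(-0.005, -0.04, 0.009) [370.78608589 238.73262264]
(0.005, 0, 0) [321.13371221 228.23577164]
```

View pics/w3c.png

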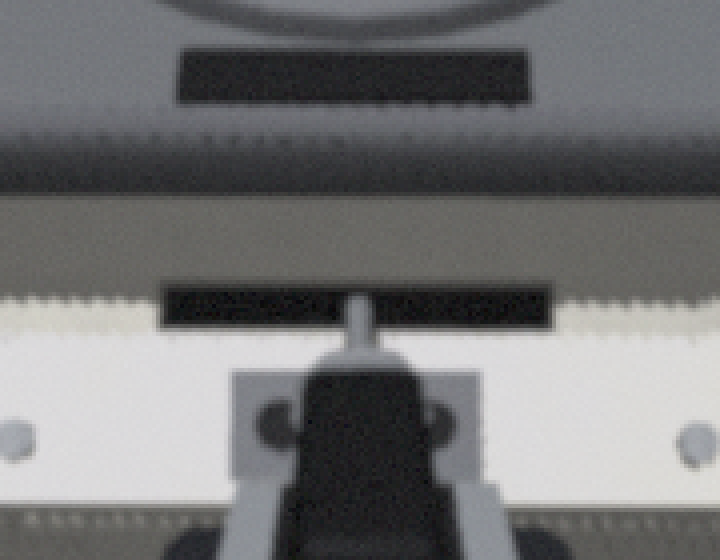

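The wrist close-up shows the tip in line with the groove at crop (360,295). The groove spans columns 161–553, rows 285–328, about 3 px lower than I predicted. I'll triangulate from the two views.

Run:
```python
from h import *
from scipy.optimize import least_squares
st=r.state(); C3=cam('wrist',st); Rt,tip,c=where(st)
import copy
st2=dict(st); st2['tcp_pos']=np.array([0.52528411,0.06895844,0.14135252])
C2=cam('wrist',st2)  # same orientation to ~1e-3
# exact orientation of view 2
R2=np.array([[.566,.475,.674],[.301,-.88,.367],[.767,-.005,-.641]]);U,_,V=np.linalg.svd(R2);st2['tool_rot']=Ro.from_matrix(U@V).as_quat();C2=cam('wrist',st2)
S=cam('scene')
def tri(obs):
    def f(X): return np.concatenate([proj(C,X)-p for C,p in obs])
    s=least_squares(f,G); return s.x,s.fun.round(2)
res=[]
for a,b,s in(((278,186.5),(270.3,242),-1),((365.5,186.5),(368.3,242),1)):
    X,e=tri([(C2,a),(C3,b)]);d=X-G;print(X.round(4),'panel',[round(float(d@v),4) for v in(PX,PY,PN)],e)
# model fit: groove rim/floor in panel frame with unknown offset (px,py,pn), orientation fixed
pts=[((-.005,.04,.009),(278,186.5),(270.3,242)),((-.005,-.04,.009),(365.5,186.5),(368.3,242)),((.005,.04,0),(None,178.7),(None,231.3)),((.005,-.04,0),(None,178.7),(None,231.3))]
def f(o):
    e=[]
    for q,a,b in pts:
        X=G+PX*(q[0]+o[0])+PY*(q[1]+o[1])+PN*(q[2]+o[2])
        for C,p in((C2,a),(C3,b)):
            w=proj(C,X)
            if p[0]: e.append(w[0]-p[0])
            e.append(w[1]-p[1])
    return np.array(e)
s=least_squares(f,np.zeros(3));print('offset',s.x.round(4),s.fun.round(1)); print('tip',c.round(4),'tip px',proj(C3,tip),'obs',(230+360/4,160+293/4))
```

```text
[0.6158 0.1599 0.0824] panel [-0.0101, 0.0393, 0.0185] [-0.57 -0.06  0.51  0.06]
[0.6527 0.0934 0.0809] panel [-0.0099, -0.0368, 0.0168] [-0.4   0.03  0.36 -0.03]
offset [-0.0033  0.0014  0.    ] [-1.5  1.  -0.3 -0.7  0.5  0.7  1.2 -0.8  0.9 -0.7  0.7 -0.8]
tip [-0.0032  0.0013  0.0131] tip px [319.84534153 234.21564362] obs (320.0, 233.25)
```

Call:
move_arm(
  targets=[
    [0.38,0,-0.3,0,-0.96,0,5],
    [0.39,0,0.02,0,-0.96,0,5],
    [0.39,0,0.02,0,-0.96,0,5],
    [0.39,0,0.02,0,-0.96,0,5],
    [0,0,0,0,0,0,5],
  ],
)

```text
time: 9.0
tcp_pos: [0.5852, 0.11, 0.1598]
tool_rot: [0.917, 0.24, 0.305, -0.094]
wrist_force: [0.7, -0.0, 0.6]
opening: 0.0162
grasp_force: 61.6
```

```bash
sed -i 's/^M=\(.*\); L=.0973/M=\1-.0033*PX+.0014*PY; L=.0973/' h.py
python3 - <<'E'
from h import *
Rt,tip,c=where(); print(r.state()['wrist_force'],c.round(4)); print(np.degrees(Ro.from_matrix(Rt.T@np.c_[PX,-PY,-PN]).as_rotvec())/6)
for tgt in([0,-.033,.016],): print((Rt.T@(G+PX*tgt[0]+PY*tgt[1]+PN*tgt[2]-tip)/.025).round(2))
E
```

```text
[ 0.71584671 -0.04964827  0.62004836] [0.0004 0.0121 0.0147]
[-0.35381236 -1.68824528  0.0899376 ]
[-0.02  1.8  -0.12]
```

Call:
move_arm(
  targets=[
    [0,0.3,-0.2,-0.15,0,0,5],
    [0.15,0.3,0,-0.1,-0.4,0.05,5],
    [0.15,0.3,0,-0.1,-0.4,0.05,5],
    [0.15,0.3,0,0,-0.4,0,5],
    [0.15,0.3,0,0,-0.4,0,5],
  ],
)

```text
time: 9.5
tcp_pos: [0.6073, 0.0807, 0.167]
tool_rot: [0.944, 0.234, 0.226, -0.061]
wrist_force: [-0.2, 0.9, -0.6]
opening: 0.0162
grasp_force: 61.5
```

Run:
```python
from h import *
Rt,tip,c=where(); print(r.state()['wrist_force'],r.state()['qpos'],c.round(4)); print(np.degrees(Ro.from_matrix(Rt.T@np.c_[PX,-PY,-PN]).as_rotvec())/6)
for tgt in([0,-.033,.016],): print((Rt.T@(G+PX*tgt[0]+PY*tgt[1]+PN*tgt[2]-tip)/.025).round(2))
```

```text
[-0.2315002   0.89468863 -0.6256384 ] [-0.0777406   0.12082249  2.05051952  0.45068246  0.61488768  0.68309305] [-0.0082 -0.0273  0.017 ]
[-0.05608317 -0.02059252 -0.08245505]
[0.33 0.23 0.04]
```

Call:
move_arm(
  targets=[
    [0.17,0.12,0,-0.05,0,-0.08,5],
    [0.16,0.12,0,0,0,0,5],
    [0,0,0,0,0,0,5],
    [0,0,0,0,0,0,5],
  ],
)

```text
time: 9.9
tcp_pos: [0.6173, 0.0796, 0.1713]
tool_rot: [0.942, 0.237, 0.228, -0.057]
wrist_force: [0.2, 1.0, -0.6]
opening: 0.0163
grasp_force: 61.5
```

Run:
```python
from h import *
Rt,tip,c=where(); f=r.state()['wrist_force']; print([round(float(f@v),2) for v in(PX,PY,PN)],c.round(4)); print(np.degrees(Ro.from_matrix(Rt.T@np.c_[PX,-PY,-PN]).as_rotvec())/6)
im=snap('scene','s3.png'); C=cam('scene'); print(proj(C,tip),proj(C,G),proj(C,G+.04*PY+.009*PN),proj(C,G-.04*PY+.009*PN))
cv2.imwrite('pics/s3c.png',cv2.resize(im[160:260,210:340,::-1],None,fx=6,fy=6,interpolation=3))
```

```text
[0.3, 0.77, -0.85] [ 0.0013 -0.0336  0.0171]
[-0.00069435 -0.04106183  0.00600229]
[276.16853233 214.17218462] [263.73698274 217.92208235] [247.57490875 215.26760266] [279.01542165 216.5554241 ]
```

View pics/s3c.png

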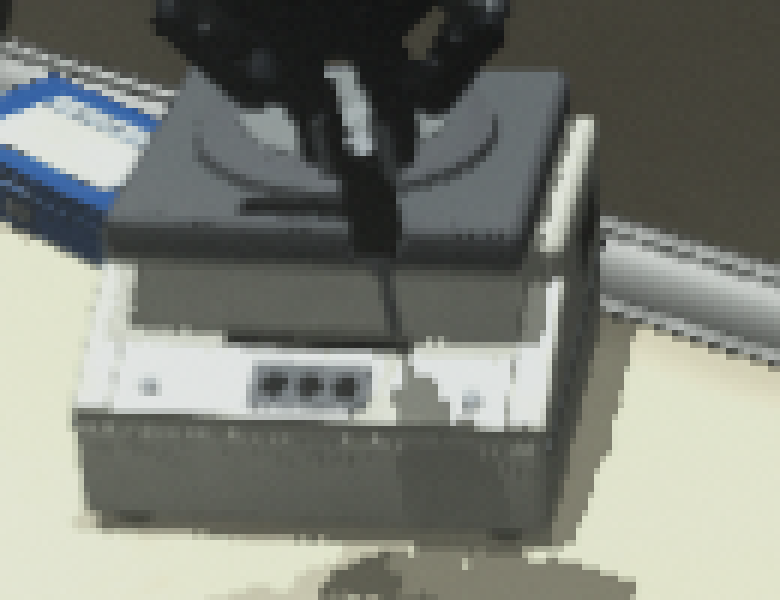

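The scene view shows the tip near the right end of the groove. The strip runs from (228,338) to (412,350) in the crop, with the pin at (400,335), so I'll descend lightly from here.

Call:
move_arm(
  targets=[
    [0,0,0.16,0,0,0,5],
    [0,0,0.1,0,0,0,5],
    [0,0,0.06,0,0,0,5],
    [0,0,0,0,0,0,5],
  ],
)

```text
time: 10.35
tcp_pos: [0.6215, 0.0815, 0.1646]
tool_rot: [0.942, 0.238, 0.229, -0.057]
wrist_force: [0.5, 0.7, -0.7]
opening: 0.0162
grasp_force: 61.5
```

Call:
move_arm(
  targets=[
    [0,0,0.08,0,0,0,5],
    [0,0,0,0,0,0,5],
  ],
)

```text
time: 10.55
tcp_pos: [0.6226, 0.0818, 0.1632]
tool_rot: [0.942, 0.238, 0.229, -0.057]
wrist_force: [-0.3, 0.9, -1.3]
opening: 0.0161
grasp_force: 61.5
```

```bash
cat > w.py <<'E'
from h import *
Rt,tip,c=where(); f=r.state()['wrist_force']; print('F panel',[round(float(f@v),2) for v in(PX,PY,PN)],'tip mm',(c*1e3).round(1))
E
python3 w.py
```

```text
F panel [-0.46, 0.99, -1.24] tip mm [  2.8 -34.2   7.3]
```

Call:
move_arm(
  targets=[
    [-0.08,0,0,0,0,0,5],
    [0,0,0.08,0,0,0,5],
    [0,0,0,0,0,0,5],
  ],
)

```text
time: 10.85
tcp_pos: [0.6216, 0.0813, 0.1604]
tool_rot: [0.942, 0.238, 0.229, -0.057]
wrist_force: [0.1, -0.3, -1.0]
opening: 0.0161
grasp_force: 61.5
```

```bash
python3 w.py
```

```text
F panel [-0.48, -0.28, -0.94] tip mm [  0.5 -34.2   5.3]
```

Call:
move_arm(
  targets=[
    [0,0,0.08,0,0,0,5],
    [0,0,0,0,0,0,5],
  ],
)

```text
time: 11.05
tcp_pos: [0.6226, 0.0818, 0.1587]
tool_rot: [0.942, 0.238, 0.229, -0.057]
wrist_force: [-0.3, 0.4, -1.0]
opening: 0.016
grasp_force: 61.5
```

```bash
python3 w.py
```

```text
F panel [-0.56, 0.5, -0.82] tip mm [  0.7 -34.2   3.3]
```

Call:
move_arm(
  targets=[
    [0,0,0.06,0,0,0,5],
    [0,0,0,0,0,0,5],
  ],
)

```text
time: 11.25
tcp_pos: [0.6232, 0.0821, 0.1573]
tool_rot: [0.942, 0.238, 0.229, -0.057]
wrist_force: [0.2, 1.1, -0.6]
opening: 0.0159
grasp_force: 61.5
```

Call:
move_arm(
  targets=[
    [0,0,0.06,0,0,0,5],
    [0,0,0,0,0,0,5],
  ],
)

```text
time: 11.45
tcp_pos: [0.624, 0.0824, 0.1564]
tool_rot: [0.942, 0.238, 0.229, -0.057]
wrist_force: [-1.6, -0.9, 1.2]
opening: 0.016
grasp_force: 61.8
```

```bash
python3 w.py
```

```text
F panel [-1.07, -0.02, 1.93] tip mm [  1.2 -34.4   0.6]
```

Call:
move_arm(
  targets=[
    [-0.04,0,0.05,0,0,0,5],
    [0,-0.1,0,0,0,0,5],
    [0,0,0,0,0,0,5],
  ],
)

```text
time: 11.75
tcp_pos: [0.6238, 0.0837, 0.1562]
tool_rot: [0.942, 0.238, 0.231, -0.056]
wrist_force: [-1.9, -2.5, 5.1]
opening: 0.0163
grasp_force: 62.4
```

```bash
python3 w.py
```

```text
F panel [-0.24, -1.27, 5.82] tip mm [  1.6 -33.4   0.2]
```

Call:
move_arm(
  targets=[
    [0,-0.1,0,0,0,0,5],
    [0,0,0,0,0,0,5],
  ],
)

```text
time: 11.95
tcp_pos: [0.6229, 0.0856, 0.1562]
tool_rot: [0.942, 0.238, 0.231, -0.055]
wrist_force: [-1.3, -5.0, 5.1]
opening: 0.0161
grasp_force: 62.5
```

```bash
python3 w.py
```

```text
F panel [-0.84, -3.81, 6.19] tip mm [  1.8 -31.5   0.1]
```

Call:
move_arm(
  targets=[
    [0,-0.1,0,0,0,0,5],
    [0,0,0,0,0,0,5],
  ],
)

```text
time: 12.15
tcp_pos: [0.622, 0.0875, 0.1563]
tool_rot: [0.942, 0.238, 0.231, -0.055]
wrist_force: [-1.6, -4.5, 4.9]
opening: 0.016
grasp_force: 62.4
```

```bash
python3 w.py
```

```text
F panel [-0.95, -3.2, 6.02] tip mm [  1.9 -29.3   0.1]
```

Call:
move_arm(
  targets=[
    [-0.04,-0.1,0,0,0,0,5],
    [0,0,0,0,0,0,5],
  ],
)

```text
time: 12.35
tcp_pos: [0.6174, 0.0911, 0.1537]
tool_rot: [0.942, 0.238, 0.229, -0.057]
wrist_force: [0.8, -0.8, 0.3]
opening: 0.0161
grasp_force: 61.7
```

Call:
move_arm(
  targets=[
    [0,-0.1,0,0,0,0,5],
    [0,0,0,0,0,0,5],
  ],
)

```text
time: 12.55
tcp_pos: [0.617, 0.093, 0.154]
tool_rot: [0.942, 0.238, 0.229, -0.057]
wrist_force: [1.3, -2.0, -0.1]
opening: 0.0158
grasp_force: 61.6
```

```bash
python3 w.py
```

```text
F panel [0.18, -2.36, -0.18] tip mm [ -1.  -21.8  -1. ]
```

Call:
move_arm(
  targets=[
    [0,-0.1,0,0,0,0,5],
    [0,0,0,0,0,0,5],
  ],
)

```text
time: 12.75
tcp_pos: [0.6163, 0.0947, 0.1545]
tool_rot: [0.942, 0.238, 0.23, -0.056]
wrist_force: [1.1, -3.5, 0.6]
opening: 0.0163
grasp_force: 61.7
```

Call:
move_arm(
  targets=[
    [0,-0.1,0,0,0,0,5],
    [0,0,0,0,0,0,5],
  ],
)

```text
time: 12.95
tcp_pos: [0.6157, 0.0966, 0.1552]
tool_rot: [0.942, 0.238, 0.23, -0.056]
wrist_force: [0.8, -5.4, 3.1]
opening: 0.0162
grasp_force: 62.1
```

```bash
python3 w.py
```

```text
F panel [-0.23, -5.18, 3.58] tip mm [  0.2 -18.2  -0.2]
```

Call:
move_arm(
  targets=[
    [0,0.1,0,0,0,0,5],
    [0,0.08,0,0,0,0,5],
    [0,0,0,0,0,0,5],
  ],
)

```text
time: 13.25
tcp_pos: [0.6164, 0.094, 0.1548]
tool_rot: [0.942, 0.237, 0.229, -0.058]
wrist_force: [-2.3, -1.4, 5.6]
opening: 0.0163
grasp_force: 62.4
```

```bash
python3 w.py
```

```text
F panel [0.12, -0.13, 6.21] tip mm [ -0.7 -20.4  -0.3]
```

Call:
move_arm(
  targets=[
    [0,0,0.06,0,0,0,5],
    [0,0,0,0,0,0,5],
  ],
)

```text
time: 13.45
tcp_pos: [0.6173, 0.094, 0.1534]
tool_rot: [0.942, 0.238, 0.229, -0.057]
wrist_force: [1.2, -2.3, 0.6]
opening: 0.0154
grasp_force: 61.7
```

```bash
python3 w.py
```

```text
F panel [0.21, -2.57, 0.56] tip mm [ -0.6 -21.   -1.9]
```

Call:
move_arm(
  targets=[
    [0,0.08,0,0,0,0,5],
    [0,0,0.06,0,0,0,5],
    [0,0,0,0,0,0,5],
  ],
)

```text
time: 13.75
tcp_pos: [0.6184, 0.0925, 0.1509]
tool_rot: [0.942, 0.238, 0.229, -0.057]
wrist_force: [2.0, -0.2, -0.5]
opening: 0.0161
grasp_force: 61.6
```

```bash
python3 w.py
```

```text
F panel [1.28, -1.15, -1.21] tip mm [ -1.7 -22.7  -4.3]
```

Call:
move_arm(
  targets=[
    [0,0,0.06,0,0,0,5],
    [0,0,0,0,0,0,5],
  ],
)

```text
time: 13.95
tcp_pos: [0.6192, 0.0927, 0.1499]
tool_rot: [0.942, 0.238, 0.229, -0.057]
wrist_force: [0.4, 0.3, 1.4]
opening: 0.0157
grasp_force: 61.7
```

```bash
python3 w.py
```

```text
F panel [1.05, 0.08, 1.0] tip mm [ -1.4 -22.9  -5.5]
```

Call:
move_arm(
  targets=[
    [0.03,0,0.06,0,0,0,5],
    [0,0,0.06,0,0,0,5],
    [0,0,0.06,0,0,0,5],
    [0,0,0,0,0,0,5],
  ],
)

```text
time: 14.35
tcp_pos: [0.6217, 0.0939, 0.147]
tool_rot: [0.942, 0.238, 0.229, -0.057]
wrist_force: [-1.2, -2.1, 4.9]
opening: 0.0159
grasp_force: 62.4
```

```bash
python3 w.py
```

```text
F panel [0.38, -1.23, 5.32] tip mm [ -0.2 -23.2  -9.4]
```

Call:
move_arm(
  targets=[
    [0,0,0.06,0,0,0,5],
    [0,0,0.06,0,0,0,5],
    [0,0,0,0,0,0,5],
  ],
)

```text
time: 14.65
tcp_pos: [0.6231, 0.0945, 0.1447]
tool_rot: [0.942, 0.238, 0.229, -0.057]
wrist_force: [-3.2, -1.5, 7.4]
opening: 0.0159
grasp_force: 62.6
```

```bash
python3 w.py
```

```text
F panel [0.22, 0.14, 8.18] tip mm [  0.2 -23.3 -12.1]
```

Call:
move_arm(
  targets=[
    [0,0,0.06,0,0,0,5],
    [0,0,0,0,0,0,5],
  ],
)

```text
time: 14.85
tcp_pos: [0.6241, 0.0948, 0.1447]
tool_rot: [0.942, 0.238, 0.23, -0.057]
wrist_force: [-7.7, -3.6, 13.6]
opening: 0.0158
grasp_force: 63.6
```

```bash
python3 w.py
python3 - <<'E'
from h import *
im=snap('scene','s4.png'); cv2.imwrite('pics/s4c.png',cv2.resize(im[140:260,200:340,::-1],None,fx=4,fy=4,interpolation=3))
E
```

```text
F panel [-1.37, 0.51, 15.95] tip mm [  1.3 -23.6 -12.6]
```

View pics/s4c.png

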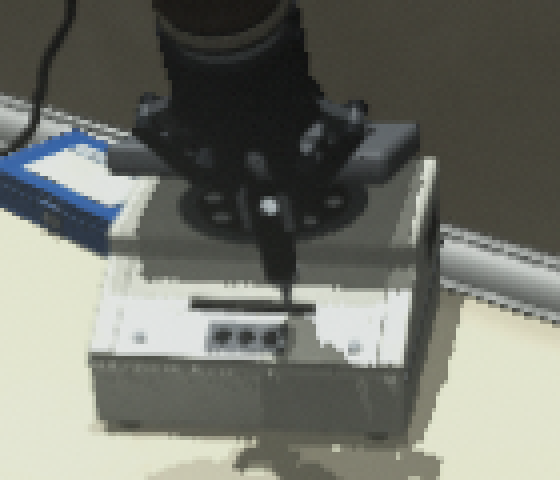

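The scene view shows the lid fully up, and the force rose to 16 N at the stop, so the release is home. I'll withdraw along the probe's axis.

Call:
move_arm(
  targets=[
    [0,0,-0.2,0,0,0,5],
    [0,0,-0.4,0,0,0,5],
    [0,0,-0.6,0,0,0,5],
    [0,0,-0.9,0,0,0,5],
    [0,0,-0.9,0,0,0,5],
  ],
)

```text
time: 15.4
tcp_pos: [0.5908, 0.0789, 0.2081]
tool_rot: [0.943, 0.238, 0.227, -0.058]
wrist_force: [0.0, 1.0, -0.7]
opening: 0.0162
grasp_force: 61.6
```

Call:
move_arm(
  targets=[
    [0,0,-1,0,0,0,5],
    [0,0,-0.5,0,0,0,5],
    [0,0,0,0,-0.6,0,5],
    [0,0,0,0,-0.6,0,5],
    [0,0,0,0,-0.6,0,5],
  ],
)

```text
time: 15.9
tcp_pos: [0.5769, 0.0703, 0.242]
tool_rot: [0.96, 0.242, 0.137, -0.034]
wrist_force: [0.2, 0.1, 0.2]
opening: 0.0162
grasp_force: 61.5
```

Call:
move_arm(
  targets=[
    [0,0,0,0,-0.6,0,5],
    [0,0,0,0,-0.6,0,5],
    [0,0,0,0,-0.6,0,5],
    [0,0,0,0,-0.6,0,5],
    [0,0,0,0,-0.3,0,5],
  ],
)

```text
time: 16.4
tcp_pos: [0.5777, 0.0709, 0.2416]
tool_rot: [0.97, 0.245, 0.001, 0.0]
wrist_force: [1.1, 0.2, -1.0]
opening: 0.0161
grasp_force: 61.5
```

Call:
move_arm(
  targets=[
    [0,0,0,0,0,0.6,5],
    [0,0,0,0,0,0.5,5],
    [0,0,0,0,0,0,5],
  ],
)

```text
time: 16.7
tcp_pos: [0.5771, 0.0706, 0.2413]
tool_rot: [0.982, 0.188, 0.001, -0.0]
wrist_force: [-0.8, 0.4, -1.6]
opening: 0.0161
grasp_force: 61.6
```

Run:
```python
from h import *
st=r.state();Rt=Ro.from_quat(st['tool_rot']).as_matrix();p=np.array(st['tcp_pos']);print(p,Rt.round(3))
y=np.radians(21.2);D=np.c_[[np.cos(y),np.sin(y),0],[np.sin(y),-np.cos(y),0],[0,0,-1]]
print(np.degrees(Ro.from_matrix(Rt.T@D).as_rotvec())/6,(D.T@(np.array([.5150,-.2595,.226])-p)/.025).round(2))
```

```text
[0.57712465 0.07063141 0.24134455] [[ 0.929  0.37   0.002]
 [ 0.37  -0.929  0.001]
 [ 0.003 -0.    -1.   ]]
[-0.00110211 -0.02603642  0.08525816] [-7.09 11.41  0.61]
```

Call:
move_arm(
  targets=[
    [-0.59,0.95,0,0,0,0.08,5],
    [-0.59,0.95,0,0,0,0,5],
    [-0.59,0.95,0,0,0,0,5],
    [-0.59,0.95,0,0,0,0,5],
    [-0.59,0.95,0,0,0,0,5],
  ],
)

```text
time: 17.2
tcp_pos: [0.5516, -0.0678, 0.2417]
tool_rot: [0.983, 0.185, 0.002, -0.0]
wrist_force: [0.8, 0.0, -1.0]
opening: 0.0163
grasp_force: 61.5
```

Call:
move_arm(
  targets=[
    [-0.59,0.95,0,0,0,0,5],
    [-0.59,0.95,0,0,0,0,5],
    [-0.59,0.95,0,0,0,0,5],
    [-0.59,0.95,0,0,0,0,5],
    [-0.59,0.95,0,0,0,0,5],
  ],
)

```text
time: 17.7
tcp_pos: [0.5258, -0.2051, 0.2414]
tool_rot: [0.983, 0.185, 0.002, -0.001]
wrist_force: [0.4, 0.0, -0.8]
opening: 0.0161
grasp_force: 61.5
```

Call:
move_arm(
  targets=[
    [-0.59,0.95,0,0,-0.02,0,5],
    [-0.59,0.95,0,0,0,0,5],
    [0,0,0.4,0,0,0,5],
    [0,0,0.2,0,0,0,5],
    [0,0,0,0,0,0,5],
  ],
)

```text
time: 18.2
tcp_pos: [0.5153, -0.2578, 0.2249]
tool_rot: [0.983, 0.184, 0.0, -0.001]
wrist_force: [-0.8, -0.4, -1.3]
opening: 0.016
grasp_force: 61.6
```

Run:
```python
from h import *
st=r.state();Rt=Ro.from_quat(st['tool_rot']).as_matrix();p=np.array(st['tcp_pos']);print(p,Rt.round(3))
im=snap('wrist','w5.png');C=cam('wrist',st)
S=[.5145,-.2597,.064]; tip=p+L*Rt[:,2]; print('tip',tip,proj(C,tip),'hole',proj(C,S), [proj(C,p+z*Rt[:,2]).round(1) for z in(.0333,.053)])
print((Rt.T@(np.array([.5150,-.2595,.226])-p)/.025).round(2))
cv2.imwrite('pics/w5c.png',cv2.resize(im[150:330,220:420,::-1],None,fx=3.5,fy=3.5,interpolation=3))
```

```text
[ 0.51529899 -0.25777603  0.22489394] [[ 0.932  0.363  0.   ]
 [ 0.363 -0.932  0.003]
 [ 0.001 -0.003 -1.   ]]
tip [ 0.51531788 -0.2574769   0.1275944 ] [320.10173585 234.92442522] hole [322.34532189 219.31664911] [array([319.7, 262.7]), array([319.9, 252.5])]
[-0.04  0.06 -0.04]
```

View pics/w5c.png

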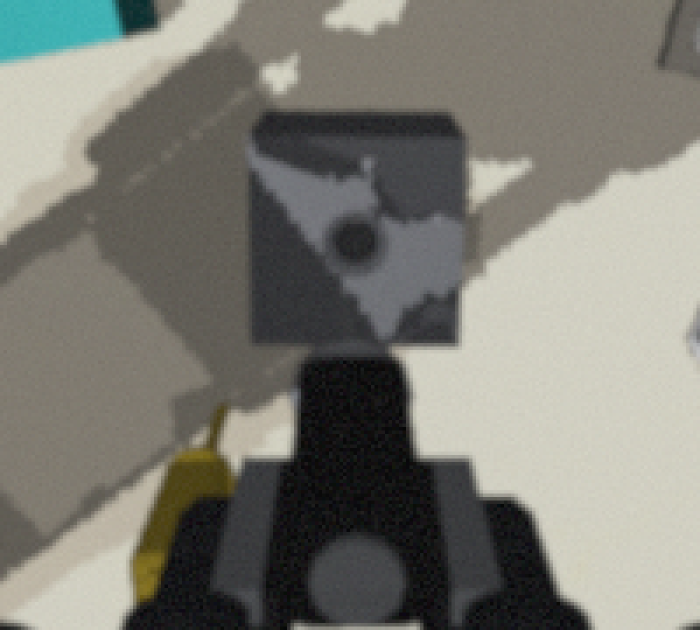

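Run:
```python
import cv2
im=cv2.imread('pics/w5.png',0)
for y in range(228,256,2): print(y,im[y,304:338].tolist())
```

```text
228 [53, 54, 54, 52, 52, 54, 57, 52, 54, 60, 62, 69, 69, 81, 85, 90, 92, 89, 89, 92, 92, 102, 106, 111, 116, 117, 113, 115, 110, 112, 115, 113, 113, 114]
230 [50, 55, 54, 50, 54, 53, 48, 53, 53, 54, 55, 54, 58, 79, 100, 115, 113, 111, 110, 112, 113, 113, 111, 114, 115, 115, 111, 113, 113, 110, 112, 113, 113, 115]
232 [53, 49, 49, 50, 54, 56, 54, 54, 52, 47, 57, 54, 58, 71, 91, 101, 107, 111, 111, 116, 113, 116, 115, 114, 115, 111, 113, 115, 112, 114, 114, 114, 111, 111]
234 [50, 46, 46, 53, 53, 52, 50, 52, 48, 48, 49, 54, 53, 61, 68, 66, 70, 84, 98, 110, 113, 113, 114, 115, 111, 113, 113, 115, 114, 112, 114, 112, 114, 110]
236 [49, 52, 51, 53, 52, 54, 47, 48, 56, 51, 54, 51, 57, 55, 53, 57, 52, 57, 81, 109, 114, 111, 113, 115, 112, 114, 114, 114, 112, 110, 110, 107, 107, 105]
238 [52, 54, 54, 55, 52, 48, 52, 52, 47, 50, 50, 53, 53, 53, 56, 56, 52, 58, 72, 103, 107, 111, 111, 117, 112, 112, 114, 111, 111, 109, 100, 79, 73, 73]
240 [54, 51, 50, 51, 50, 51, 52, 58, 53, 52, 53, 55, 55, 55, 55, 53, 52, 54, 55, 60, 67, 86, 104, 111, 110, 111, 113, 112, 113, 105, 86, 65, 55, 55]
242 [48, 49
[... 304 characters left out ...]
, 56, 49, 48, 49, 51, 51, 53, 51, 51, 58, 61, 58, 56, 55, 53, 52, 55, 55, 73, 86, 92, 87, 80, 68, 59, 65, 63, 57, 55]
248 [73, 72, 68, 71, 66, 62, 55, 55, 59, 61, 66, 63, 68, 70, 71, 73, 73, 74, 68, 71, 67, 64, 61, 59, 62, 64, 73, 87, 102, 107, 105, 101, 104, 109]
250 [98, 95, 92, 89, 80, 64, 59, 63, 65, 64, 65, 65, 68, 67, 64, 69, 66, 66, 64, 65, 65, 61, 65, 66, 60, 63, 79, 108, 141, 164, 172, 177, 184, 195]
252 [96, 88, 82, 59, 49, 45, 40, 37, 45, 39, 43, 30, 34, 28, 39, 35, 35, 35, 36, 34, 31, 37, 33, 34, 32, 37, 38, 51, 78, 111, 150, 177, 198, 204]
254 [83, 64, 43, 29, 20, 18, 25, 16, 15, 16, 12, 14, 16, 16, 27, 11, 8, 24, 8, 11, 15, 13, 20, 18, 13, 14, 16, 16, 20, 37, 83, 136, 178, 198]
```

The hole shows at about (321.4,219.1) full-frame, and the pixel values put the pin tip at about (319.5,234), so the probe has not slipped and the alignment is within 1 mm. I'll lower it.

Call:
move_arm(
  targets=[
    [-0.04,0.06,0,0,0,0,5],
    [0,0,0.9,0,0,0,5],
    [0,0,0.9,0,0,0,5],
    [0,0,0.4,0,0,0,5],
    [0,0,0.4,0,0,0,5],
  ],
)

```text
time: 18.75
tcp_pos: [0.5166, -0.2606, 0.1615]
tool_rot: [0.983, 0.185, 0.002, 0.0]
wrist_force: [0.1, -0.2, -0.9]
opening: 0.016
grasp_force: 61.6
```

Call:
move_arm(
  targets=[
    [0,0,0.4,0,0,0,5],
    [0,0,0.4,0,0,0,5],
    [0,0,0,0,0,0,5],
  ],
)

```text
time: 19.05
tcp_pos: [0.5155, -0.2605, 0.1404]
tool_rot: [0.983, 0.184, 0.001, -0.001]
wrist_force: [-0.1, 1.3, -0.7]
opening: 0.016
grasp_force: 61.6
```

Call:
move_arm(
  targets=[
    [0,0,0.4,0,0,0,5],
    [0,0,0.4,0,0,0,5],
    [0,0,0.3,0,0,0,5],
    [0,0,0.3,0,0,0,5],
    [0,0,0,0,0,0,5],
  ],
)

```text
time: 19.55
tcp_pos: [0.5155, -0.2605, 0.1052]
tool_rot: [0.983, 0.184, 0.001, -0.001]
wrist_force: [-0.5, 0.4, 0.1]
opening: 0.0164
grasp_force: 61.5
```

Call:
move_arm(
  targets=[
    [0,0,0.1,0,0,0,5],
    [0,0,0,0,0,0,5],
  ],
)

```text
time: 19.75
tcp_pos: [0.5163, -0.2608, 0.1041]
tool_rot: [0.983, 0.184, 0.002, -0.0]
wrist_force: [-0.4, 0.6, -1.1]
opening: 0.0156
grasp_force: 61.5
```

Call:
move_arm(
  targets=[
    [0,0,0.06,0,0,0,5],
    [0,0,0,0,0,0,5],
  ],
)

```text
time: 19.95
tcp_pos: [0.5164, -0.2608, 0.1029]
tool_rot: [0.983, 0.184, 0.002, -0.0]
wrist_force: [-0.4, 2.3, -0.7]
opening: 0.0159
grasp_force: 61.6
```

Call:
move_arm(
  targets=[
    [0,0,0.05,0,0,0,5],
    [0,0,0,0,0,0,5],
  ],
)

```text
time: 20.15
tcp_pos: [0.5164, -0.2608, 0.1016]
tool_rot: [0.983, 0.184, 0.002, -0.0]
wrist_force: [-0.9, 2.3, -0.3]
opening: 0.0162
grasp_force: 61.7
```

Call:
move_arm(
  targets=[
    [-0.03,-0.04,0,0,0,0,5],
    [0,0,0.02,0,0,0,5],
    [0,0,0,0,0,0,22],
    [0,0,0,0,0,0,35],
    [0,0,0,0,0,0,50],
  ],
)

```text
time: 20.65
tcp_pos: [0.5159, -0.2608, 0.1014]
tool_rot: [0.983, 0.184, 0.002, 0.001]
wrist_force: [-0.5, -0.8, 0.7]
opening: 0.0482
grasp_force: 0.0
```

Call:
move_arm(
  targets=[
    [0,0,0,0,0,0,50],
    [0,0,-0.5,0,0,0,50],
    [0,0,-1,0,0,0,50],
    [0,0,-1,0,0,0,50],
    [0,0,-1,0,0,0,50],
  ],
)

```text
time: 21.15
tcp_pos: [0.5153, -0.2605, 0.1905]
tool_rot: [0.983, 0.184, 0.002, 0.0]
wrist_force: [-0.3, -0.0, 0.7]
opening: 0.0501
grasp_force: 0.0
```

Call:
move_arm(
  targets=[
    [0,0,-1,0,0,0,50],
    [0,0,0,0,0,0,50],
  ],
)

```text
time: 21.35
tcp_pos: [0.5181, -0.2623, 0.2193]
tool_rot: [0.983, 0.184, 0.006, 0.004]
wrist_force: [-0.7, -1.6, -0.1]
opening: 0.0496
grasp_force: 0.0
```

Run:
```python
from h import *
print(r.state()['wrist_force'],r.state()['opening'])
a=snap('scene','s6.png')[140:350,200:440,::-1];b=snap('wrist','w6.png')[130:330,210:430,::-1]
a=cv2.resize(a,(480,420));b=cv2.resize(b,(300,273));
c=np.zeros((420,780,3),np.uint8);c[:,:480]=a;c[:273,480:]=b;cv2.imwrite('pics/f.png',c)
```

```text
[-0.67890904 -1.64148175 -0.09697857] 0.049572985103509354
```

View pics/f.png

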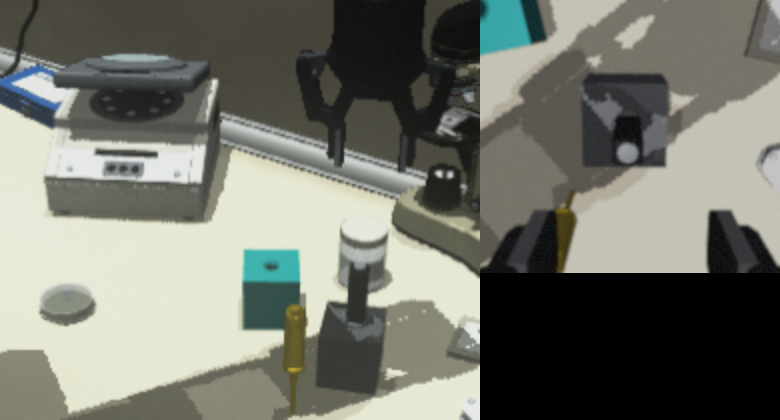

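The final views show the lid open, the probe upright and seated in the grey stand, the decoys and bystanders where they were, and the gripper clear.

```bash
python3 -c "
from station import r
print(r.job_done())"
```

```text
the job is handed in; nothing more can be done
None
```

The probe found the release hole about 23 mm to the -y side of the groove's middle, I pushed it fully home and the lid is open, and the probe is back upright in its stand; the job is handed in, but no verdict was reported.

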